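# Free the stopper jammed in a flat glass flask

### The arm

A 6-joint arm with a two-finger parallel gripper is mounted at the origin on the work surface. World frame = base frame: x ahead of the robot, y to its left, z up, the work surface at z = 0. Lengths are in mm, angles in degrees, forces in N, time in s.
With the tool pointing down it reaches from about 350 to 850 mm from the base axis. Payload 8.1 kg.
Tool frame: the origin (TCP) lies between the finger pads; the fingertips stand 22 mm ahead of it and the grasp point (between the pads) lies 3 mm ahead of it; z points along the fingers, y is the line along which they close (so a half turn about z gives the same grasp; the last joint's range is limited). The gripper opens to 85 mm and grips with 20 to 120 N. Pads are 22 mm wide; open, the fingers measure 114 mm over their backs; the gripper's body (76 mm by 85 mm) begins 54 mm behind the grasp point. The pads swing forward as they close: fully open they stand 13 mm farther back than shut.
Start: joints at [-4.893, 7.471, 85.268, -0, 87.261, -4.893], TCP at [600.005, 0.022, 253.292] pointing down, gripper open.
Joint ranges: [-169.43, 169.43], [-51.17, 129.36], [1.28, 143.12], [-76.62, 256.62], [0, 156.53], [-152.29, 152.29]. Speed limits (degrees/s): [136.94, 136.94, 159.86, 180, 180, 180].

### API

Orientations are given as [roll, pitch, yaw] about the fixed x, y, z axes, in that order (R = Rz(yaw) Ry(pitch) Rx(roll)).
In Python, from bench import sense, snapshot, calibration, hand_in gives the robot as it stands.
- The arm moves only by the shell command python3 -m crank 'ROWS' [FORCE]. ROWS is JSON, a list of rows, each a list of 5 numbers: the shift along the tool's x, y, z in cm, then the turn about the tool's z in rad, then the finger opening in cm, from 0 to 8.54. A call has 1 to 20 rows; each row is the pose to reach, as a shift and turn from the pose commanded when the call began, along the tool's axes at that moment; what a row does not reach only later rows make up. A row lasts 1/10 s, in which the tool goes at most 50 mm and 8.59 degrees, less where a joint would pass 70% of its speed; a pose out of reach is approached as far as the arm can. A call with a gripper value outside its range is refused whole. The fingers move at their own pace and stop on an object; FORCE is the grip in N (left out, the last holds). Time passes only in rows, so rows that repeat a pose let the fingers close. It gives the time, the measured TCP pose, the force, the opening and the grip force at its end, in the units of the state.
- sense(): the state, without advancing time (a new reading comes with each control period).
- snapshot(name): name is "scene" or "side" or "wrist"; returns (picture, depth): 400x640x3 uint8, red, green, blue; 400x640 float32, mm along the optical axis (not along the pixel's ray), 0 where there is no reading.
- calibration(name): a dict with "fovy" (degrees; the focal length in pixels is half the picture's height over the tangent of half this angle, whatever the lens; pixels are square), "cx", "cy" (the principal point, pixels), "rvec" (rotation vector, rad) and "tvec" (3), from world to camera coordinates, as OpenCV has them; the wrist camera has in their place "tool_from_camera" (4x4, takes a point from camera to tool coordinates, whose origin is the TCP and whose axes are the flange's). Camera axes: x right, y down, z forward; pixel columns grow to the right and rows downward; lengths in mm; the calibration is good to about 2 mm. A picture is of the moment at which its call begins: read the wrist's pose just before it. calibration takes no time and is no camera call.
- hand_in(): hands the job in; it is judged then, once.
The state is a dict: "time": time; "joint_pos": joint angles; "qd": joint speeds; "joint_efforts": joint torques, N m; "tool_pos": TCP position; "tcp_rot": TCP orientation; "ft_force": force on the tool from outside, world axes, zero at the start; "wrist_torque": the same for the moment, N m; "finger_gap": finger opening in mm; "grip_force": force on a finger pad.
Only numpy, scipy, OpenCV 4.12 (cv2) and the standard library are available. Lean on these libraries where they do the work, as an engineer would, in place of code of your own. Each camera call takes 0.05 s, during which the arm holds its last target. There are 200 camera calls.

### The job

A red wooden stopper has fallen inside the flat glass flask and is jammed crosswise at its neck. Lift the flask steadily out of its leaning stand, hold it neck down over the blue bowl without losing the stopper on the way, and rock it side to side until the stopper drops out of the neck and into the bowl. Then put the empty flask back neck down in the middle of its stand, leaning on the two rails with its mouth on the ledge as before, and leave the bowl, jar, book and candlestick where they are.

Things in the scene. Friction and masses are not known exactly. Their poses are not given: they have to be found in the camera images.
- flask_mid (a point): Centre of the clear glass flask: flat, 190 mm long, 104 wide, 44 thick, 0.42 kg. Axes: z from mouth to base, y along the width, x through the thickness. It stands neck down, so z points up, at the start leaning 30 degrees. Mouth 95 mm along -z, flat base 95 mm along +z. The flat faces, 44 mm apart in x, run from 25 mm below this point up to the base; grip them near the base.
- flask_mouth (a point): Centre of the flask's open mouth, the end of its neck; axes as flask_mid. The neck is square, 44 mm outside, 34 mm inside, 40 mm long; 45-degree shoulders then widen it to the full width (94 mm inside) over the next 30 mm. Walls 5 mm.
- stopper_mid (a point): Centre of the red, smooth, round-ended wooden stopper, 66 mm long (its y), 24 mm thick, 25 g, loose in the flask. At the start it bridges the throat along the flask's width, an end on each shoulder, centre 61 mm from the mouth, held by friction. Leaning the upright flask sideways (about its x) past 25 to 30 degrees makes it slip; 40 degrees each way in turn frees it. Jolts or sideways swings may free it too soon.
- bowl: Loose blue bowl, 170 mm across and 55 mm high, 0.6 kg; origin at the centre of its underside.
- stand_seat (a point): Where the centre of the flask's mouth rests on the ledge of the fixed wooden stand, 45 mm above the table. Axes: z up, x from the rails to the open front, y sideways. The ledge is square to the leaning flask, 76 mm wide in y; a 10 mm high lip across its front leaves 8 mm of play before the neck.
- stand_rest (a point): Where flask_mid lies when seated: 95 mm from stand_seat, up along a line leaning 30 degrees from vertical towards the stand's -x. The flask's back face lies on two rails, 12 mm square, centred 40 mm to either side, reaching 150 mm up from the ledge. The 68 mm gap between them is free for a finger above a crossbar that ends 38 mm from the ledge.
- flask: The same flask; origin at the centre of its mouth, axes as flask_mid.
- stopper: The same stopper; origin at its centre.
- stand: The stand; origin on the table directly below stand_seat, axes as told there; foot plate 155 mm (x) by 116 mm (y), centred 30 mm to -x.
- jar: Bystander: white stoneware jar, 84 mm across, 116 mm high; origin at the centre of its underside.
- book: Bystander: blue book lying flat, 130 by 190 by 22 mm; origin at the centre of its underside.
- candlestick: Bystander: brass candlestick, 90 mm across, 95 mm high; origin at the centre of its underside.
Mind the look-alikes: they are no part of the job. There is more than one size of the flask; the job needs the smallest.

How it is judged (in metres and radians):
On the way, in this order (a step that is already met when the one before it is completed fails the run):
1. the flask is off its stand, its mouth over the bowl, with the stopper still inside (horizontal distance between flask_mouth and bowl below 0.085 m and height (world z) of flask_mouth above 0.055 m and distance between stopper_mid and flask_mid below 0.12 m), for 0.1 s.
2. the stopper has dropped from the flask into the bowl while the mouth is near above it (horizontal distance between stopper_mid and bowl below 0.075 m and height (world z) of stopper_mid below 0.06 m and horizontal distance between flask_mouth and bowl below 0.15 m and height (world z) of flask_mouth above 0.05 m), for 0.1 s.
At the end, for the whole second after the job is handed in: The stopper lies in the bowl (within 75 mm of its axis, below 60 mm), the bowl level; the flask rests on the stand neck down, mouth within 22 mm of stand_seat and centre within 22 mm of stand_rest, its width within 0.2 rad of the stand's y; all at rest (horizontal distance between stopper_mid and bowl below 0.075 m and height (world z) of stopper_mid below 0.06 m and distance between flask_mouth and stand_seat below 0.022 m and distance between flask_mid and stand_rest below 0.022 m and angle between the y axis of flask and the y axis of stand, either way round below 0.2 rad and linear speed of flask below 0.02 m/s and linear speed of stopper below 0.05 m/s and angle between bowl's own z axis and vertical below 0.1 rad); the robot touches nothing.
It fails at once if the jar is moved by more than 30 mm (distance of jar from where it was at the start of the episode above 0.03 m).
It fails at once if the book is moved by more than 30 mm (distance of book from where it was at the start of the episode above 0.03 m).
It fails at once if the candlestick is moved by more than 30 mm (distance of candlestick from where it was at the start of the episode above 0.03 m).
It fails at once if the bowl is moved by more than 40 mm (distance of bowl from where it was at the start of the episode above 0.04 m).
It also fails if it takes over 64 s, if anything falls off the work surface, if the arm or the gripper's body presses on something with over 40 N, if the wrist force passes 120 N, or if a joint passes its speed limit or range.

## Working session

There is one attempt and no reset: what is moved stays moved. The work goes in short steps, Python scripts to look and compute and a shell command to move; the robot and the scene stay as the last step left them, time stands still between calls to the robot, and variables do not carry over. Pictures are saved under pics/ and viewed, at most 10 in all, crops included, and the job is handed in when it is done.

```bash
mkdir -p pics; ls; python3 - <<'E'
from bench import *
import cv2,numpy as np
print(sense())
for n in("scene","side"):
    p,d=snapshot(n); cv2.imwrite(f"pics/{n}0.png",p[:,:,::-1]); np.save(f"pics/{n}0.npy",d); print(n,calibration(n),(d>0).mean())
print(calibration("wrist"))
E
```

```text
pics
{'time': 0.0, 'joint_pos': array([-4.89271697e+00,  7.51430317e+00,  8.53306498e+01, -6.62982289e-04,
        8.72620326e+01, -4.89095249e+00]), 'qd': array([ 0.05156288, -0.00385064,  0.06042159, -0.1824226 , -0.06340627,
        0.02692015]), 'joint_efforts': array([-1.90700346e-03, -5.69404185e+01, -5.00557995e+01, -2.19391650e-04,
        1.44415747e-02,  7.24149572e-05]), 'tool_pos': array([5.99479086e+02, 6.65448233e-02, 2.52239659e+02]), 'tcp_rot': array([-1.79893348e+02, -8.46178310e-03,  8.99982599e+01]), 'ft_force': array([-0.14334914,  0.66695894, -0.07193676]), 'wrist_torque': array([0.02931266, 0.03165161, 0.05506517]), 'grip_force': 0.0, 'finger_gap': 85.39798582407629}
scene {'fovy': 46.44757231902188, 'cx': 321.29434328076786, 'cy': 203.15952630661988, 'rvec': array([ 1.77514394,  1.55049877, -0.78250455]), 'tvec': array([ -75.60570874, -211.10334194, 1585.88753795])} 0.9961953125
side {'fovy': 43.55162364184372, 'cx': 325.4531082783475, 'cy': 197.09693061627488, 'rvec': array([ 0.66934534, -2.46133414,  1.32191473]), 'tvec': array([ 412.90736404,  225.88022783, 1254.22640655])} 0.99575
{'fovy': 67.45909976712973, 'cx': 320.347583747063, 'cy': 193.84995875467334, 'tool_from_camera': array([[ 1.03731096e-03, -9.51194459e-01, -3.08590383e-01,
         7.78103252e+01],
       [ 9.99999289e-01,  1.16809999e-03, -2.39087223e-04,
         2.49395365e-01],
       [ 5.87882865e-04, -3.08589916e-01,  9.51194995e-01,
        -1.19837056e+02],
       [ 0.00000000e+00,  0.00000000e+00,  0.00000000e+00,
         1.00000000e+00]])}
```

View pics/scene0.png

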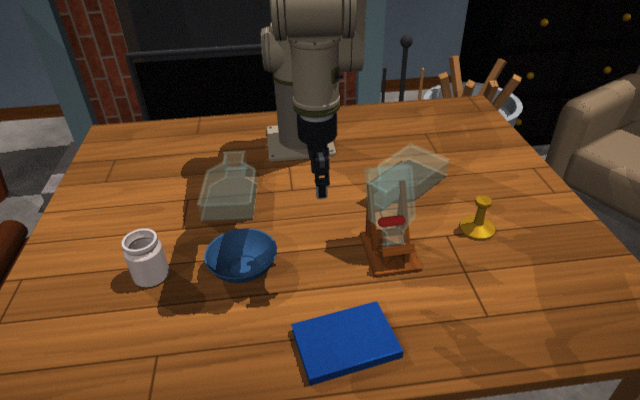

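View pics/side0.png

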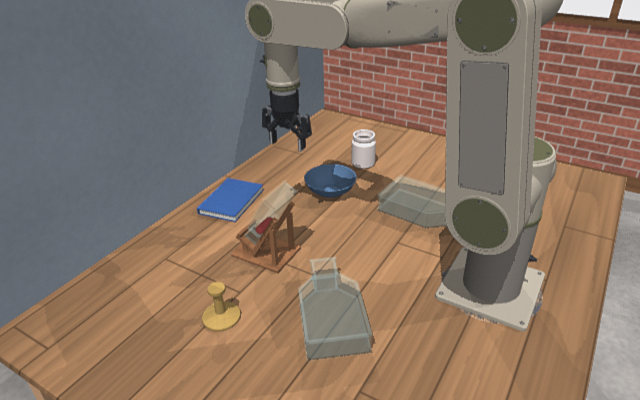

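The scene view shows the small flask leaning in the stand at about (390,210), with the red stopper at (392,222). The bowl is at (241,257), the jar at (146,257), the book at (347,342) and the candlestick at (479,220). Two larger flasks, at (230,190) and (410,178), are look-alikes. The side view shows the stand at (268,230), with the flask leaning toward the robot.

```bash
cat > h.py <<'E'
import cv2,numpy as np
from bench import sense,snapshot,calibration
from scipy.spatial.transform import Rotation as Ro
def cam(n,st=None):
    c=calibration(n); f=200/np.tan(np.radians(c["fovy"]/2))
    K=np.array([[f,0,c["cx"]],[0,f,c["cy"]],[0,0,1]])
    if n=="wrist":
        T=np.eye(4); T[:3,:3]=Ro.from_euler("xyz",st["tcp_rot"],degrees=True).as_matrix(); T[:3,3]=st["tool_pos"]
        M=np.linalg.inv(T@c["tool_from_camera"]); return K,M[:3,:3],M[:3,3]
    return K,cv2.Rodrigues(c["rvec"])[0],c["tvec"]
def ray(C,uv):
    K,R,t=C; d=R.T@np.linalg.inv(K)@np.array([uv[0],uv[1],1.]); return -R.T@t,d   # d scaled to depth 1
def plane(C,uv,z): o,d=ray(C,uv); return o+d*(z-o[2])/d[2]
def tri(C1,a,C2,b):
    o,d=ray(C1,a);p,e=ray(C2,b); s=np.linalg.lstsq(np.c_[d,-e],p-o,rcond=None)[0]
    q,r=o+s[0]*d,p+s[1]*e; return (q+r)/2,np.linalg.norm(q-r)
def proj(C,P): q=C[0]@(C[1]@np.asarray(P,float)+C[2]); return q[:2]/q[2]
def cloud(C,d):
    v,u=np.nonzero(d>0); K,R,t=C; z=d[v,u]
    X=np.c_[(u-K[0,2])/K[0,0]*z,(v-K[1,2])/K[1,1]*z,z]; out=np.full(d.shape+(3,),np.nan); out[v,u]=(X-t)@R; return out
E
python3 - <<'E'
from h import *
S={}
for n in("scene","side"):
    p=cv2.imread(f"pics/{n}0.png"); d=np.load(f"pics/{n}0.npy"); C=cam(n); hsv=cv2.cvtColor(p,cv2.COLOR_BGR2HSV); X=cloud(C,d)
    roi=np.zeros(d.shape,bool)
    if n=="scene": roi[190:250,360:425]=1; broi=(slice(220,290),slice(195,290))
    else: roi[200:260,235:300]=1; broi=(slice(155,210),slice(295,365))
    b,g,r=[p[:,:,i].astype(int) for i in range(3)]
    m=roi&(r>2.2*g)&(r>2.2*b)&(r>80)
    v,u=np.nonzero(m); c,s,e=cv2.PCACompute2(np.c_[u,v].astype(np.float64),None)
    q=(np.c_[u,v]-c)@e[0]; a=c[0]+e[0]*q.min(); bb=c[0]+e[0]*q.max()
    print(n,"red",len(u),c,a,bb,np.nanmedian(X[m],0)); S[n]=(C,c[0],a,bb)
    mb=np.zeros(d.shape,bool); mb[broi]=((b>1.3*r)&(b>50))[broi]
    P=X[mb]; P=P[np.isfinite(P[:,0])]; top=P[P[:,2]>np.percentile(P[:,2],98)-6]
    A=np.c_[2*top[:,:2],np.ones(len(top))]; k=np.linalg.lstsq(A,(top[:,:2]**2).sum(1),rcond=None)[0]
    print("bowl",len(P),"rim",k[:2],"R",np.sqrt(k[2]+k[0]**2+k[1]**2),np.percentile(P[:,2],[1,99]))
    x0,x1,y0,y1=(345,445,130,285) if n=="scene" else (220,315,165,275)
    cv2.imwrite(f"pics/{n}crop.png",cv2.resize(p[y0:y1,x0:x1],None,fx=3.7,fy=3.7,interpolation=cv2.INTER_CUBIC))
(C1,c1,a1,b1),(C2,c2,a2,b2)=S["scene"],S["side"]
print(tri(C1,c1,C2,c2))
for x,y in((a1,a2),(b1,b2),(a1,b2),(b1,a2)): print(tri(C1,x,C2,y))
E
python3 -c "
import cv2,numpy as np
a=cv2.imread('pics/scenecrop.png');b=cv2.imread('pics/sidecrop.png');H=max(a.shape[0],b.shape[0])
f=lambda i:cv2.copyMakeBorder(i,0,H-i.shape[0],0,0,0)
cv2.imwrite('pics/both.png',np.hstack([f(a),f(b)]));print(a.shape,b.shape)"
```

```text
Traceback (most recent call last):
ValueError: matmul: Input operand 1 has a mismatch in its core dimension 0, with gufunc signature (n?,k),(k,m?)->(n?,m?) (size 1 is different from 2)
[ WARN:0@0.012] global loadsave.cpp:275 findDecoder imread_('pics/scenecrop.png'): can't open/read file: check file path/integrity
[ WARN:0@0.012] global loadsave.cpp:275 findDecoder imread_('pics/sidecrop.png'): can't open/read file: check file path/integrity
Traceback (most recent call last):
AttributeError: 'NoneType' object has no attribute 'shape'
```

PCACompute2 returns mean, eigenvectors, eigenvalues, so I had the order wrong.

```bash
cat > m1.py <<'E'
from h import *
S={}; crops=[]
for n in("scene","side"):
    p=cv2.imread(f"pics/{n}0.png"); d=np.load(f"pics/{n}0.npy"); C=cam(n); X=cloud(C,d)
    roi=np.zeros(d.shape,bool)
    if n=="scene": roi[190:250,360:425]=1; broi=(slice(220,290),slice(195,290))
    else: roi[200:260,235:300]=1; broi=(slice(155,210),slice(295,365))
    b,g,r=[p[:,:,i].astype(int) for i in range(3)]
    m=roi&(r>2.2*g)&(r>2.2*b)&(r>80)
    v,u=np.nonzero(m); c,e,_=cv2.PCACompute2(np.c_[u,v].astype(np.float64),None)
    q=(np.c_[u,v]-c)@e[0]; a=c[0]+e[0]*q.min(); bb=c[0]+e[0]*q.max()
    print(n,"red",len(u),c,a,bb,np.nanmedian(X[m],0)); S[n]=(C,c[0],a,bb)
    mb=np.zeros(d.shape,bool); mb[broi]=((b>1.3*r)&(b>50))[broi]
    P=X[mb]; P=P[np.isfinite(P[:,0])]; top=P[P[:,2]>np.percentile(P[:,2],98)-6]
    A=np.c_[2*top[:,:2],np.ones(len(top))]; k=np.linalg.lstsq(A,(top[:,:2]**2).sum(1),rcond=None)[0]
    print("bowl",len(P),"rim",k[:2],"R",np.sqrt(k[2]+k[0]**2+k[1]**2),np.percentile(P[:,2],[1,99]))
    x0,x1,y0,y1=(345,445,130,285) if n=="scene" else (220,315,165,275)
    i=cv2.resize(p[y0:y1,x0:x1],None,fx=3.7,fy=3.7,interpolation=cv2.INTER_CUBIC); crops.append(cv2.copyMakeBorder(i,0,574-i.shape[0],0,0,0))
cv2.imwrite('pics/both.png',np.hstack(crops))
(C1,c1,a1,b1),(C2,c2,a2,b2)=S["scene"],S["side"]
print(tri(C1,c1,C2,c2))
for x,y in((a1,a2),(b1,b2),(a1,b2),(b1,a2)): print(tri(C1,x,C2,y))
E
python3 m1.py
```

```text
scene red 225 [[391.30222222 220.76      ]] [378.02774507 222.2475836 ] [404.14797537 219.32046069] [588.40349445 166.31083389 114.17979841]
bowl 2626 rim [ 578.35206941 -183.95792061] R 80.88217581754279 [ 2.77147299 55.91892617]
side red 70 [[262.54285714 225.32857143]] [269.75758333 217.7686523 ] [257.04543487 231.0890212 ] [529.3073704  221.99095195 141.44401529]
bowl 1275 rim [ 573.9618079  -183.65617321] R 80.94254738345387 [ 2.20078047 57.6280371 ]
(array([569.15056139, 173.57807237,  96.57705898]), np.float64(1.634398304840143))
(array([571.19505607, 140.1312911 ,  98.81926374]), np.float64(0.9188445610493207))
(array([566.80364932, 203.29963389,  96.65669158]), np.float64(2.3427039929206193))
(array([574.15241045, 161.3737917 ,  82.65231501]), np.float64(46.66732380073131))
(array([564.3075577 , 182.378454  , 113.17932357]), np.float64(48.0300203883867))
```

View pics/both.png

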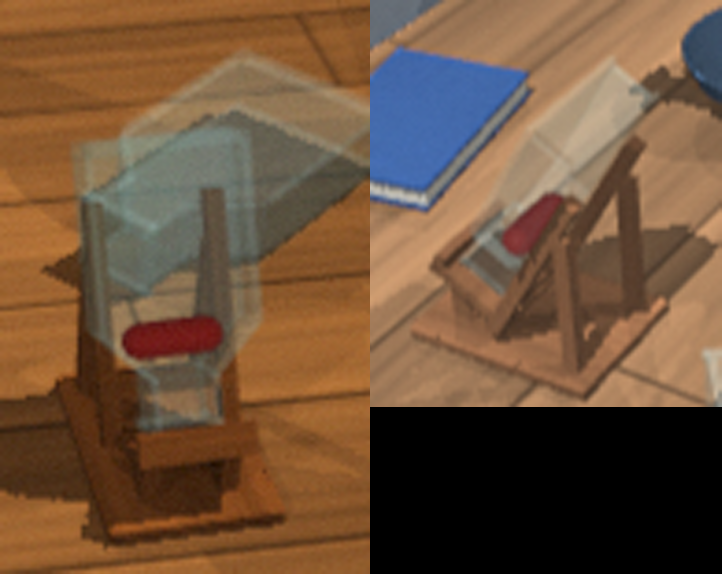

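The crops show the neck on the ledge, the stopper across the throat and the foot-plate corners. The scene-view corners are at about (361,233), (374,276) and (422,269), and the side-view corners at about (232,254), (278,271) and (300,247). I'll get the stand yaw and base height from these and the flask's base corners.

```bash
python3 - <<'E'
from h import *
A,B=cam("scene"),cam("side")
s=lambda x,y:(345+x/3.7,130+y/3.7); t=lambda x,y:(220+(x-370)/3.7,165+y/3.7)
ff,a=tri(A,s(285,515),B,t(415,328)); print("plate +x+y",ff,a)
bb,a=tri(A,s(60,380),B,t(667,303)); print("plate -x-y",bb,a)
z=10
P=[plane(A,s(60,380),z),plane(A,s(108,540),z),plane(A,s(285,515),z)]; Q=[plane(B,t(415,328),z),plane(B,t(585,393),z),plane(B,t(667,303),z)]
for X,l in((P,"scene"),(Q,"side")):
    for i in(0,1):
        d=X[i+1]-X[i]; print(l,np.linalg.norm(d),np.degrees(np.arctan2(d[1],d[0])))
    c=(X[0]+X[2])/2; print(" plate centre",c)
# back top edge corner of flask base (scene crop front-face top corners: (75,145),(250,128)); side crop top corner (613,58),(655,98)
print("base corner candidates",tri(A,s(250,128),B,t(655,98)),tri(A,s(250,128),B,t(613,58)),tri(A,s(75,145),B,t(613,58)))
E
```

```text
plate +x+y [644.83578526 230.59414075   6.7732475 ] 7.93701528865868
plate -x-y [497.53500579 114.68618061   7.66806185] 7.430470785386722
scene 152.04965424196791 0.31885647933613537
scene 114.87927422742335 92.45466915738936
 plate centre [577.22975289 174.37764634  10.        ]
side 150.61577618734103 -178.38433271008847
side 112.64578515233356 -87.42700004915582
 plate centre [567.71152962 171.15049958  10.        ]
base corner candidates (array([475.78673553, 202.93165848, 220.57650194]), np.float64(84.38274450674325)) (array([508.84275145, 194.90248189, 239.50496351]), np.float64(76.05710692588053)) (array([525.10609401, 116.18408734, 218.24944288]), np.float64(2.637087026787718))
```

Stopper (569,174,97) against an expected z of 98. The seat comes to about (600,174.5,45) from both the stopper and the foot plate, with yaw about 2°. The flask base corner at z 218 also fits the expected 220. I'm moving above the base.

```bash
python3 -m crank '[[0,0,-4,0,8.54],[5,-2,-4,0,8.54],[9,-4,-4,-0.035,8.54],[13,-6,-4,-0.035,8.54],[16,-8,-4,-0.035,8.54],[17.15,-8.35,-4,-0.035,8.54],[17.15,-8.35,-4,-0.035,8.54],[17.15,-8.35,-4,-0.035,8.54]]' 20
python3 - <<'E'
from h import *
s=sense(); p,d=snapshot("wrist"); cv2.imwrite("pics/w1.png",p[:,:,::-1])
C=cam("wrist",s); seat=np.array([600,174.5,45]);x=np.array([np.cos(.035),np.sin(.035),0]);y=np.array([-x[1],x[0],0]);z=np.array([0,0,1.])
u=-.5*x+.866*z;n=.866*x+.5*z
for nm,q in dict(fl=190*u+22*n-52*y,fr=190*u+22*n+52*y,bl=190*u-22*n-52*y,br=190*u-22*n+52*y,stop=61*u,sa=61*u-33*y,sb=61*u+33*y).items(): print(nm,proj(C,seat+q).round())
E
```

```text
time: 0.9
tool_pos: [516.9, 170.9, 293.1]
tcp_rot: [-180.0, 0.0, 92.0]
ft_force: [-0.4, -0.2, 0.4]
finger_gap: 85.3
grip_force: 0.0
fl [330. 279.]
fr [332. 138.]
bl [282. 263.]
br [277. 134.]
stop [369. 172.]
sa [368. 201.]
sb [371. 141.]
```

View pics/w1.png

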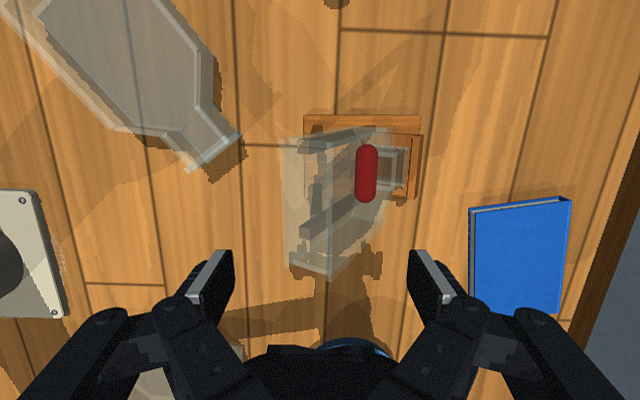

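The wrist view has the stopper at (366,173), predicted (369,172), and the near base corner at (330,278), predicted (330,279). The pose is good to about 3 mm. I'll descend and close gently.

```bash
python3 -m crank '[[0,-0.2,3,0,8.54],[0,-0.2,5.5,0,8.54],[0,-0.2,7.5,0,8.54],[0,-0.2,9,0,8.54],[0,-0.2,9.8,0,8.54],[0,-0.2,9.8,0,8.3],[0,-0.2,9.8,0,8.0],[0,-0.2,9.8,0,7.7],[0,-0.2,9.8,0,7.5],[0,-0.2,9.8,0,7.3],[0,-0.2,9.8,0,7.1],[0,-0.2,9.8,0,6.9],[0,-0.2,9.8,0,6.8],[0,-0.2,9.8,0,6.7],[0,-0.2,9.8,0,6.6]]' 20
python3 - <<'E'
from h import *
print(sense()["ft_force"])
p,d=snapshot("side"); q,e=snapshot("scene")
a=cv2.resize(p[70:290,200:360],None,fx=2.6,fy=2.6); b=cv2.resize(q[100:290,330:460],None,fx=2.6,fy=2.6)
b=cv2.copyMakeBorder(b,0,a.shape[0]-b.shape[0],0,0,0); cv2.imwrite("pics/g1.png",np.hstack([a,b])[:,:,::-1])
E
```

```text
time: 2.45
tool_pos: [514.9, 171.5, 195.6]
tcp_rot: [179.9, -0.0, 92.0]
ft_force: [0.4, 0.9, 0.3]
finger_gap: 65.7
grip_force: 0.7
[0.35692447 0.88207018 0.32818646]
```

View pics/g1.png

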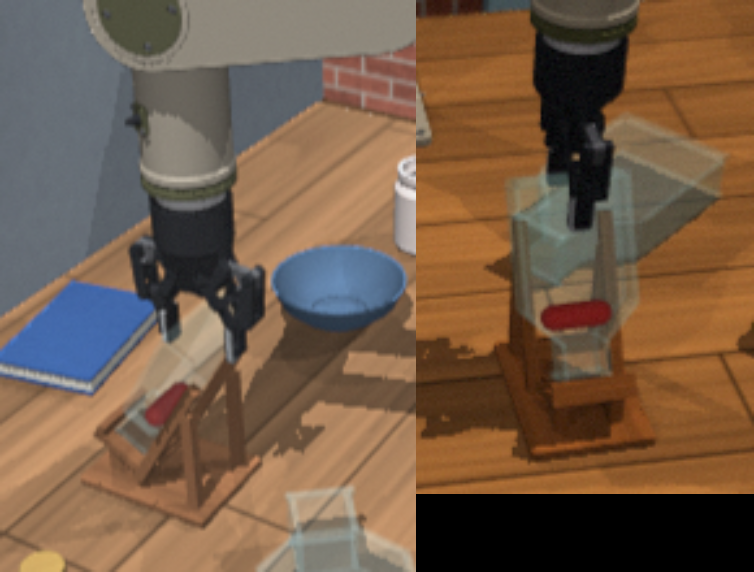

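Side view: the fingers straddle the leaning base, and the front finger is nearly touching. I'll close further in small steps.

```bash
python3 -m crank '[[0,0,0,0,6.5],[0,0,0,0,6.4],[0,0,0,0,6.3],[0,0,0,0,6.2],[0,0,0,0,6.1],[0,0,0,0,6.0],[0,0,0,0,5.9],[0,0,0,0,5.8],[0,0,0,0,5.8]]' 20; python3 -c "
from bench import *;s=sense();print(s['ft_force'],s['wrist_torque'])"
```

```text
time: 3.45
tool_pos: [517.1, 171.6, 197.1]
tcp_rot: [179.6, -0.0, 92.0]
ft_force: [10.2, 0.2, 2.2]
finger_gap: 59.7
grip_force: 19.0
[10.17649249  0.21482161  2.17489124] [ 0.05036184 -1.87603352 -0.00276794]
```

```bash
python3 -m crank '[[0,0.2,0,0,5.7],[0,0.4,0,0,5.6],[0,0.4,-0.2,0,5.5],[0,0.5,-0.4,0,5.5],[0,0.5,-0.7,0,5.5],[0,0.6,-1.0,0,5.4],[0,0.7,-1.3,0,5.4],[0,0.9,-1.6,0,5.4]]' 25; python3 -c "
from bench import *;s=sense();print(s['ft_force'],s['wrist_torque'])"
```

```text
time: 4.25
tool_pos: [523.4, 171.7, 211.1]
tcp_rot: [-180.0, 0.0, 92.0]
ft_force: [1.9, 0.4, -3.8]
finger_gap: 55.5
grip_force: 24.6
[ 1.90194166  0.36666455 -3.77210521] [ 0.01239262 -0.51019716 -0.01392505]
```

It's carrying the weight. I'll keep lifting up and forward and let the pads bring it upright.

```bash
python3 -m crank '[[0,0.3,-0.4,0,5.3],[0,0.7,-0.8,0,5.2],[0,1.1,-1.2,0,5.1],[0,1.6,-1.7,0,5.0],[0,2.1,-2.2,0,4.9],[0,2.6,-2.7,0,4.8],[0,3.2,-3.3,0,4.7],[0,3.8,-3.9,0,4.6],[0,4.4,-4.5,0,4.5],[0,5,-5.1,0,4.4],[0,5.5,-5.7,0,4.3],[0,6,-6.3,0,4.2],[0,6.3,-6.8,0,4.2],[0,6.5,-7.2,0,4.2],[0,6.5,-7.4,0,4.2],[0,6.5,-7.4,0,4.2]]' 40; python3 - <<'E'
from h import *
s=sense();print(s['ft_force'],s['wrist_torque'])
p,d=snapshot("side"); q,e=snapshot("scene")
a=cv2.resize(p[30:270,190:340],None,fx=2.4,fy=2.4); b=cv2.resize(q[80:300,330:460],None,fx=2.4,fy=2.4)
b=cv2.copyMakeBorder(b,0,a.shape[0]-b.shape[0],0,0,0); cv2.imwrite("pics/g2.png",np.hstack([a,b])[:,:,::-1])
E
```

```text
time: 5.85
tool_pos: [588.5, 174.1, 285.6]
tcp_rot: [180.0, -0.0, 92.0]
ft_force: [-0.2, -0.0, -3.5]
finger_gap: 48.6
grip_force: 38.9
[-0.24697629 -0.03848741 -3.45637804] [ 0.00506891  0.04797278 -0.02535102]
```

View pics/g2.png

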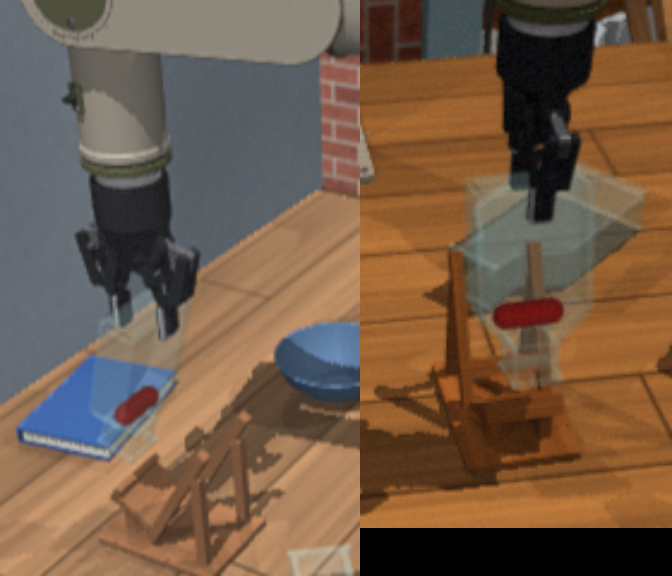

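The flask hangs nearly upright with the stopper still across the throat. I'll squeeze firmly to square it up, then carry it slowly toward the bowl.

```bash
python3 -m crank '[[0,0,0,0,4.0],[0,0,0,0,4.0],[0,0,0,0,4.0],[-0.3,0,0,0,4.0],[-0.8,-0.1,0,0,4],[-1.5,-0.1,0,0,4],[-2.5,-0.2,0,0,4],[-3.8,-0.3,0,0,4],[-5.2,-0.4,0,0,4],[-6.7,-0.5,0,0,4],[-8.2,-0.6,0,0,4],[-9.7,-0.7,0,0,4],[-11.2,-0.8,0,0,4],[-12.7,-0.9,0,0,4],[-14,-1,0,0,4],[-15.1,-1.1,0,0,4],[-15.9,-1.1,0,0,4],[-16.5,-1.2,0,0,4],[-16.8,-1.2,0,0,4],[-16.9,-1.2,0,0,4]]' 90
python3 -m crank '[[-0.3,0,0,0,4.0],[-0.8,-0.1,0,0,4],[-1.5,-0.1,0,0,4],[-2.5,-0.2,0,0,4],[-3.8,-0.3,0,0,4],[-5.2,-0.4,0,0,4],[-6.7,-0.5,0,0,4],[-8.2,-0.6,0,0,4],[-9.7,-0.7,0,0,4],[-11.2,-0.8,0,0,4],[-12.7,-0.9,0,0,4],[-14.2,-1,0,0,4],[-15.6,-1.1,0,0,4],[-16.8,-1.2,0,0,4],[-17.7,-1.2,0,0,4],[-18.3,-1.3,0,0,4],[-18.7,-1.3,0,0,4],[-18.8,-1.3,0,0,4],[-18.8,-1.3,0,0,4]]'
python3 - <<'E'
from h import *
s=sense();print(s['ft_force'],s['wrist_torque'])
p,d=snapshot("side"); q,e=snapshot("scene")
a=cv2.resize(p[0:210,240:390],None,fx=2.4,fy=2.4); b=cv2.resize(q[80:300,180:330],None,fx=2.4,fy=2.4)
a=cv2.copyMakeBorder(a,0,b.shape[0]-a.shape[0],0,0,0); cv2.imwrite("pics/g3.png",np.hstack([a,b])[:,:,::-1])
E
```

```text
time: 7.95
tool_pos: [582.4, 4.7, 285.3]
tcp_rot: [180.0, -0.0, 92.0]
ft_force: [-0.3, -0.5, -4.0]
finger_gap: 46.7
grip_force: 87.0
time: 9.85
tool_pos: [576.0, -183.4, 285.3]
tcp_rot: [180.0, -0.0, 92.0]
ft_force: [-1.1, 0.0, -4.0]
finger_gap: 46.6
grip_force: 87.0
[-1.07741142  0.03410373 -4.01752804] [-0.04857216  0.0860249   0.00222208]
```

View pics/g3.png

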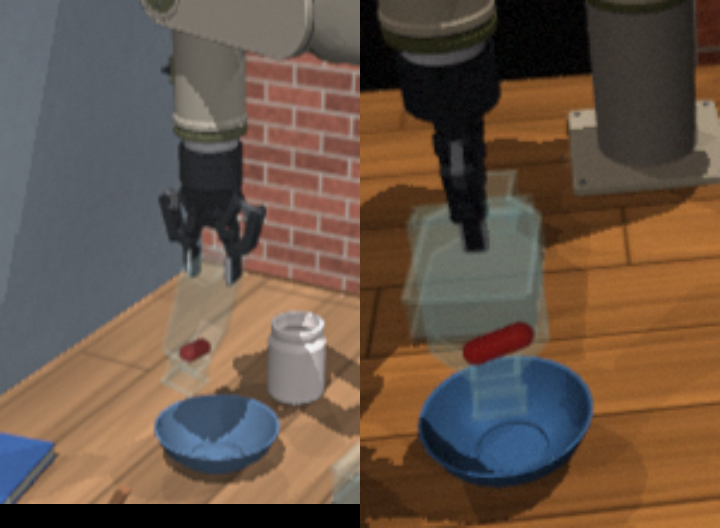

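The flask is over the bowl with the stopper still in place, and a slight residual lean puts its mouth toward +x. I'll triangulate the stopper to find where the mouth is.

```bash
cat > red.py <<'E'
from h import *
def red():
    S=[]
    for n in("scene","side"):
        p,d=snapshot(n); r,g,b=[p[:,:,i].astype(int) for i in range(3)]
        m=((r>2.0*g)&(r>2.0*b)&(r>70)); m[:, :180]=0; m[:,480:]=0; m[:120]=0
        k,l,st,ce=cv2.connectedComponentsWithStats(m.astype(np.uint8)); i=1+np.argmax(st[1:,4]); v,u=np.nonzero(l==i)
        c,e,_=cv2.PCACompute2(np.c_[u,v].astype(float),None); q=(np.c_[u,v]-c)@e[0]; S.append((cam(n),c[0],c[0]+e[0]*q.min(),c[0]+e[0]*q.max()))
        print(n,len(u),c[0].round())
    (C1,c1,a1,b1),(C2,c2,a2,b2)=S
    print("centre",tri(C1,c1,C2,c2)); print([tri(C1,x,C2,y) for x,y in((a1,a2),(b1,b2),(a1,b2),(b1,a2))])
red()
E
python3 red.py; python3 -c "
from bench import *;print(sense()['tool_pos'])"
```

```text
scene 286 [237. 223.]
side 57 [321. 145.]
centre (array([ 602.7294675 , -177.79668448,  165.21502118]), np.float64(2.216781201416446))
[(array([ 622.7106593 , -196.94219893,  156.65806992]), np.float64(29.072952222532965)), (array([ 583.50057517, -157.43344638,  174.31334631]), np.float64(32.442496408858496)), (array([ 603.59860933, -209.89203578,  157.01377387]), np.float64(4.2641397628485525)), (array([ 602.02682242, -145.97281056,  173.2964063 ]), np.float64(0.13518107599236087))]
[ 576.04883502 -183.16810563  285.32224019]
```

```bash
python3 -m crank '[[-0.1,-0.4,0.3,0,4],[-0.2,-1,0.8,0,4],[-0.3,-1.7,1.4,0,4],[-0.5,-2.4,2,0,4],[-0.6,-3.1,2.6,0,4],[-0.7,-3.6,3,0,4],[-0.8,-3.9,3.3,0,4],[-0.8,-4,3.4,0,4],[-0.8,-4,3.4,0,4]]' 120; python3 red.py
```

```text
time: 10.95
tool_pos: [536.3, -193.0, 251.3]
tcp_rot: [180.0, -0.0, 92.0]
ft_force: [0.4, -1.6, -4.6]
finger_gap: 45.9
grip_force: 117.1
scene 256 [236. 223.]
side 56 [333. 157.]
centre (array([ 563.50608328, -186.19949829,  130.46895274]), np.float64(1.8520723682250189))
[(array([ 583.71383301, -205.82803963,  121.36971574]), np.float64(24.723760992965634)), (array([ 543.90153452, -165.54946249,  140.10229416]), np.float64(27.634838545122957)), (array([ 564.27831714, -217.60931397,  119.3561044 ]), np.float64(4.4426429210799805)), (array([ 562.80893434, -155.19496775,  141.41566456]), np.float64(0.8413391563276594))]
```

The stopper is still inside and the mouth is over the bowl. I'll rock it side to side along the flask's width.

```bash
python3 -m crank '[[2,0,0,0,4],[-2,0,0,0,4],[2,0,0,0,4],[-2,0,0,0,4],[2,0,0,0,4],[-2,0,0,0,4],[2,0,0,0,4],[-2,0,0,0,4],[0,0,0,0,4],[0,0,0,0,4],[0,0,0,0,4],[0,0,0,0,4]]' 120; python3 red.py; python3 -c "
from bench import *;s=sense();print(s['ft_force'],s['wrist_torque'])"
```

```text
time: 12.25
tool_pos: [536.5, -193.2, 251.6]
tcp_rot: [180.0, 0.0, 92.0]
ft_force: [-1.1, 0.8, -3.5]
finger_gap: 41.9
grip_force: 109.9
scene 239 [239. 260.]
side 66 [334. 185.]
centre (array([ 568.39294977, -193.34544067,   21.35839353]), np.float64(4.8296460524071465))
[(array([ 575.88261411, -223.9413579 ,   19.59251301]), np.float64(7.405847914235509)), (array([ 560.63201992, -161.8720448 ,   23.28285453]), np.float64(2.4168921149691776)), (array([ 577.52411396, -212.57335761,    2.79346286]), np.float64(29.041438680794563)), (array([ 559.38471065, -172.93131504,   39.92962723]), np.float64(37.400023509075645))]
[ 0.01314365  0.20567416 -3.7941975 ] [ 0.04330923  0.0187766  -0.03836528]
```

The stopper is in the bowl, at (568,-193,21). I'll look at how the flask sits in the grip before going back.

```bash
python3 -m crank '[[0,0,-0.5,0,4],[0,0,-1.5,0,4],[0,0,-3,0,4],[0,0,-5,0,4],[0,0,-6,0,4],[0,0,-6.5,0,4],[0,0,-6.5,0,4]]' 80; python3 - <<'E'
from h import *
p,d=snapshot("side"); q,e=snapshot("scene"); cv2.imwrite("pics/side4.png",p[:,:,::-1]); cv2.imwrite("pics/scene4.png",q[:,:,::-1])
a=cv2.resize(p[0:210,260:390],None,fx=2.7,fy=2.7); b=cv2.resize(q[90:300,180:330],None,fx=2.7,fy=2.7)
cv2.imwrite("pics/g4.png",np.hstack([a,b])[:,:,::-1])
E
```

```text
time: 13.05
tool_pos: [536.7, -193.2, 317.5]
tcp_rot: [179.9, 0.0, 92.0]
ft_force: [-0.3, -0.1, -3.5]
finger_gap: 41.8
grip_force: 109.9
```

View pics/g4.png

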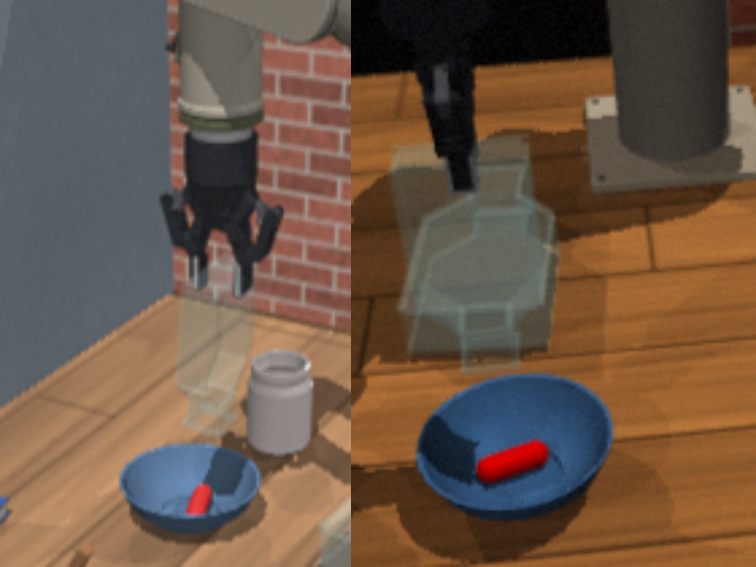

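The side crop shows the flask hanging upright, and the stopper lies in the bowl. I'll triangulate the mouth's front +y corner: scene (241.5,225), side (328.5,155.5).

```bash
python3 - <<'E'
from h import *
A,B=cam("scene"),cam("side")
r,e=tri(A,(241.5,225.2),B,(328.5,155.5)); print(r,e)
l=plane(A,(221.5,227.8),r[2]); print(l, r-l)
print("other side corner at that z",plane(B,(343,161.5),r[2]))
s=sense()["tool_pos"]; print(s)
# shoulder-start / full width corners scene crop: (400,305),(556,240?) ; base in crop (395,150),(530,140)
E
```

```text
[ 575.30545105 -174.2163271   136.33784999] 7.427089955257126
[ 581.99065658 -215.22445345  136.33784999] [-6.68520554 41.00812635  0.        ]
other side corner at that z [ 517.75568318 -168.95569917  136.33784999]
[ 536.04877328 -192.91431765  315.59201922]
```

The mouth centre is about 180 mm below the TCP and within about 10 mm in x. I'll carry the flask back to hover over the stand and check there.

```bash
python3 -m crank '[[0.5,0.1,0,0,4],[1.5,0.3,0,0,4],[3,0.6,0,0,4],[5,1,0,0,4],[7.5,1.4,0,0,4],[10,1.8,0,0,4],[12.5,2.2,0,0,4],[15,2.6,0,0,4],[17.5,3,0,0,4],[20,3.4,0,0,4],[22.5,3.9,0,0,4],[25,4.3,0,0,4],[27.5,4.7,0,0,4],[30,5.2,0,0,4],[32.2,5.6,0,0,4],[34,5.9,0.5,0,4],[35.4,6.1,1.2,0,4],[36.2,6.3,2,0,4],[36.5,6.3,2.4,0,4],[36.5,6.3,2.5,0,4]]' 80; python3 - <<'E'
from h import *
s=sense(); print(s["tool_pos"]); w,_=snapshot("wrist"); p,d=snapshot("side"); q,e=snapshot("scene")
np.savez("pics/5.npz",w=w,p=p,q=q)
a=cv2.resize(p[50:275,200:330],None,fx=2.6,fy=2.6); b=cv2.resize(q[90:290,345:455],None,fx=2.9,fy=2.9); 
b=cv2.resize(b,(b.shape[1],580)) if 0 else b
H=max(a.shape[0],b.shape[0]); f=lambda i:cv2.copyMakeBorder(i,0,H-i.shape[0],0,0,0)
cv2.imwrite("pics/g5.png",np.hstack([f(a),f(b)])[:,:,::-1]); print(a.shape,b.shape)
E
```

```text
time: 15.15
tool_pos: [585.9, 173.8, 289.8]
tcp_rot: [-179.9, 0.0, 92.0]
ft_force: [-0.5, -0.1, -3.6]
finger_gap: 41.9
grip_force: 109.9
[585.91748799 173.77210908 289.7868529 ]
(585, 338, 3) (580, 319, 3)
```

View pics/g5.png

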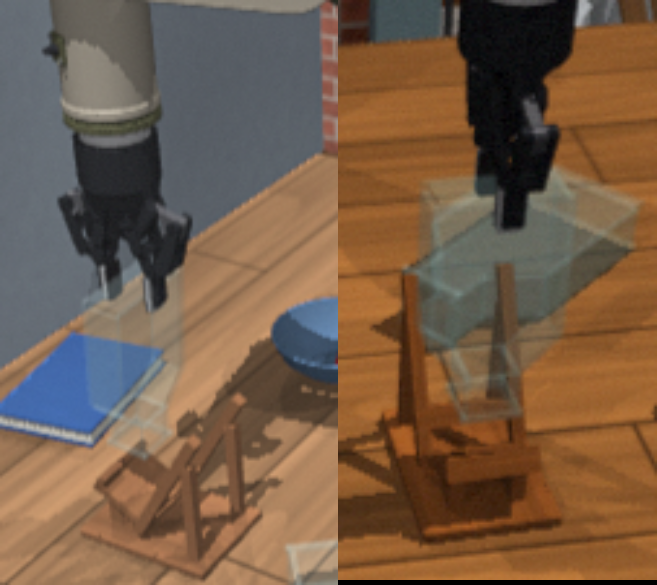

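The flask hangs vertically above the ledge. Mouth front corners in the scene crop are at (463,420) and (522,413), and the side crop's lower corners are at (110,442) and (150,457).

```bash
python3 - <<'E'
from h import *
A,B=cam("scene"),cam("side")
s=lambda x,y:(345+(x-338)/2.9,90+y/2.9); t=lambda x,y:(200+x/2.6,50+y/2.6)
r,e=tri(A,s(522,413),B,t(110,442)); print("++",r,e)
for z in(105,110,115): print(z,plane(A,s(522,413),z),plane(A,s(463,420),z),"| side +x+y",plane(B,t(110,442),z),"-x+y",plane(B,t(150,457),z))
# ledge lip in same views: scene lip top edge ends (447,455),(540,447); side crop
print("predict mouth corners for centre (586..595,174,111):")
for x in(586,595):
  for cx,cy in((22,22),(22,-22),(-22,22)):
    P=(x+cx,174+cy,111); a=proj(A,P);b=proj(B,P); print(x,cx,cy,338+(a[0]-345)*2.9,(a[1]-90)*2.9,(b-[200,50])*2.6)
E
```

```text
++ [622.6458632  195.61437808 106.48778853] 5.905539229333475
105 [623.55544631 198.19768234 105.        ] [624.75330073 151.19659561 105.        ] | side +x+y [623.28795044 190.88182251 105.        ] -x+y [571.71676949 191.18157421 105.        ]
110 [628.98382028 196.21444698 110.        ] [630.17311031 149.54940749 110.        ] | side +x+y [618.42225553 196.06564504 110.        ] -x+y [567.18229819 196.36347154 110.        ]
115 [634.41219425 194.23121162 115.        ] [635.59291989 147.90221938 115.        ] | side +x+y [613.55656063 201.24946756 115.        ] -x+y [562.64782689 201.54536887 115.        ]
predict mouth corners for centre (586..595,174,111):
586 22 22 514.5835538235083 394.46628648894045 [117.99993856 444.1470917 ]
586 22 -22 459.43523345889344 399.95036333437133 [144.62167916 422.47676655]
586 -22 22 500.0610679776404 359.316117520439 [152.67297939 456.94558471]
595 22 22 517.6718150597247 401.94110212477534 [111.03207409 441.57511755]
595 22 -22 462.16196419362416 407.4889016335343 [137.73754559 420.02730651]
595 -22 22 502.9562927108189 366.32370834566706 [145.49743668 454.29695249]
```

Mouth centre is about (598,173.5,105), leaning about 4°. It needs to go 4 mm back and about 50 mm down. I'll lower it to near contact.

```bash
python3 -m crank '[[0,-0.1,0.8,0,4],[0,-0.3,1.8,0,4],[0,-0.4,2.8,0,4],[0,-0.4,3.6,0,4],[0,-0.4,4.1,0,4],[0,-0.4,4.4,0,4],[0,-0.4,4.4,0,4]]' 40
python3 -m crank '[[0,0,0.1,0,4],[0,0,0.2,0,4],[0,0,0.3,0,4],[0,0,0.4,0,4],[0,0,0.4,0,4]]' 40
```

```text
time: 16.0
tool_pos: [582.3, 173.8, 246.7]
tcp_rot: [-180.0, 0.0, 92.0]
ft_force: [-0.4, -0.7, -3.5]
finger_gap: 41.9
grip_force: 109.9
time: 16.5
tool_pos: [582.7, 173.9, 243.7]
tcp_rot: [180.0, -0.0, 92.0]
ft_force: [0.2, 0.3, -1.3]
finger_gap: 41.9
grip_force: 110.2
```

Contact is building. I'll let it settle, open slightly so the flask leans on the back finger, and follow it back.

```bash
python3 -m crank '[[0,0,0.1,0,4.2],[0,0,0.2,0,4.2],[0,0,0.2,0,4.4],[0,-0.1,0.2,0,4.6],[0,-0.2,0.2,0,4.8],[0,-0.3,0.2,0,5.0],[0,-0.5,0.2,0,5.1],[0,-0.8,0.3,0,5.2],[0,-1.1,0.4,0,5.3],[0,-1.4,0.5,0,5.4]]' 20
python3 - <<'E'
from h import *
p,d=snapshot("side"); q,e=snapshot("scene")
a=cv2.resize(p[50:275,200:330],None,fx=2.6,fy=2.6); b=cv2.resize(q[90:290,345:455],None,fx=2.9,fy=2.9); 
b=cv2.copyMakeBorder(b,0,5,0,0,0); cv2.imwrite("pics/g6.png",np.hstack([a,b])[:,:,::-1])
E
```

```text
time: 17.5
tool_pos: [568.1, 173.3, 238.0]
tcp_rot: [-180.0, 0.0, 92.0]
ft_force: [-1.0, 0.5, -0.1]
finger_gap: 54.0
grip_force: 0.3
```

View pics/g6.png

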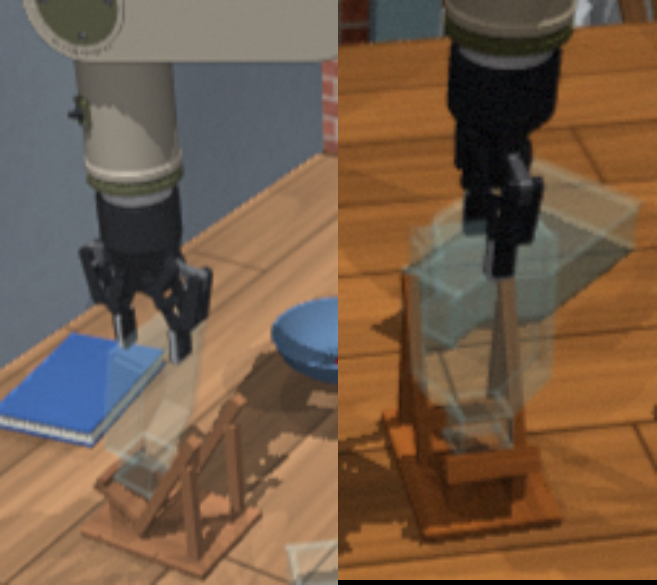

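The mouth sits on the ledge behind the lip, with the flask leaning on the back finger. I'll follow it down to the rails and open.

```bash
python3 -m crank '[[0,-0.4,0.1,0,5.5],[0,-0.8,0.3,0,5.6],[0,-1.2,0.5,0,5.7],[0,-1.6,0.7,0,5.8],[0,-2,0.9,0,5.9],[0,-2.4,1.1,0,6.1],[0,-2.8,1.4,0,6.3],[0,-3.2,1.7,0,6.5],[0,-3.6,2,0,6.7],[0,-4,2.2,0,6.9],[0,-4.3,2.4,0,7.1],[0,-4.6,2.6,0,7.3],[0,-4.9,2.8,0,7.5],[0,-5.2,3,0,7.7],[0,-5.2,3,0,7.7]]' 20
```

```text
time: 19.1
tool_pos: [516.1, 171.5, 208.0]
tcp_rot: [-180.0, 0.0, 92.0]
ft_force: [0.4, -0.2, 1.0]
finger_gap: 77.0
grip_force: 0.0
```

```bash
python3 -m crank '[[0,0,0,0,8.4],[0,0,-1,0,8.5],[0,0,-3,0,8.5],[0,0,-6,0,8.5],[0,0,-10,0,8.5],[-4,2,-12,0,8.5],[-8,4,-13,0,8.5],[-12,6,-13,0,8.5],[-15,8,-13,0,8.5],[-17,8,-12,0,8.5],[-17,8,-12,0,8.5],[-17,8,-12,0,8.5]]' 20
python3 - <<'E'
from h import *
for n,(y0,y1,x0,x1) in dict(scene=(140,280,355,430),side=(170,275,225,310)).items():
    p=snapshot(n)[0][:,:,::-1]; o=cv2.imread(f"pics/{n}0.png")
    m=(cv2.GaussianBlur(cv2.absdiff(p,o),(3,3),0).max(2)>30)[y0:y1,x0:x1]
    print(n,m.sum(),m.size)
    k,l,st,c=cv2.connectedComponentsWithStats(m.astype(np.uint8))
    for i in range(1,k):
        if st[i,4]>8: print(st[i]+[x0,y0,0,0,0])
    g=lambda i:cv2.cvtColor(i,cv2.COLOR_BGR2GRAY)[y0:y1,x0:x1].astype(np.float32)
s=sense(); print(s["ft_force"])
E
python3 red.py
```

```text
time: 20.3
tool_pos: [602.4, 4.3, 328.7]
tcp_rot: [-180.0, -0.0, 91.9]
ft_force: [0.3, 0.6, 0.9]
finger_gap: 85.2
grip_force: 0.0
scene 278 10500
[377 215  28  13 274]
side 327 8925
[290 178  19  17 169]
[256 217  17  17 152]
[ 0.36363643 -0.03379775  0.08354934]
scene 238 [239. 261.]
side 66 [334. 185.]
centre (array([ 568.54125989, -193.73885079,   21.36663684]), np.float64(5.178250509678489))
[(array([ 577.01628703, -223.72006619,   20.23605686]), np.float64(7.443468889332064)), (array([ 559.79853997, -162.88199045,   22.4837858 ]), np.float64(2.7797708871828264)), (array([ 576.62809775, -213.04588014,    1.98308203]), np.float64(27.92626996726949)), (array([ 560.53763921, -173.3943197 ,   40.46757156]), np.float64(36.67403745192595))]
```

Against the first pictures, the only changes around the stand are the missing stopper and a small patch beside it in the side view, probably the arm's shadow. The flask is seated as before, the stopper is in the bowl and the gripper is clear.

```bash
python3 -c "
from bench import *;print(hand_in())"
```

```text
the job is handed in; nothing more can be done
None
```

Job handed in at about 20 s on the robot's clock: my last check had the stopper in the bowl, the empty flask back neck down in its stand and the gripper clear, but no verdict came back.

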